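# Load a bent tube into the slanted inspection cradle and shut its keeper

### The job

Pick up the copper U-tube, turn it to the slant of the inspection cradle and lay it, without dropping it, so that both end nuts rest in the two notches and are pushed fully home against the blue stops. Then let go and swing the red-tipped keeper bar fully shut behind the nuts, keeping the tube home. Leave the steel tube and the other things on the bench where they are.

Things in the scene. Friction and masses are not known exactly. Their poses are not given: they have to be found in the camera images.
- copper_tube: Loose copper U-tube, 0.25 to 0.4 kg, flat on a 4 mm blue pad. Origin: centre of the underside of its white block in the middle of the bend; z up out of the block, x and y in the U's plane. Two legs of 12 mm tube at y = +45 and -45 mm run to -x, each ending in a steel nut 26 mm in diameter from x = -90 to -120 mm. Tube and nut axes lie 13 mm above the underside, so block and nuts rest on the pad.
- copper_tube_block (a point): centre of the white block, 18 mm above its underside: 26 mm along the tube's x, 40 along y, 36 tall, with a 3 mm blue cap on top. Best pinched across its x faces (26 mm apart), where both fingers have free room; the tube's centre of mass lies 30 to 50 mm from it, towards the nuts.
- copper_tube_left (a point): centre of the end face of the copper tube's left nut, at (-120, 45, 13) mm in the tube's frame
- copper_tube_right (a point): centre of the end face of the copper tube's right nut, at (-120, -45, 13) mm in the tube's frame
- steel_tube: a similar U-tube of bright steel with a black block, on another blue pad: not wanted, leave it alone. Frame and sizes as the copper one.
- nest: White bed of the cradle, fixed, slanting 35 degrees: x points up the slope (to the robot's right, turned up to 28 degrees towards the robot), z is the bed's normal, leaning to the robot's left, y points roughly away from the robot. This frame is where the copper tube's frame lies when seated. Bed surface at z = -10 mm; a rubber rest, 18 mm along x and 36 along y with its top at z = 0, carries the block and leaves room for fingers on its x faces.
- notch_left (a point): place of the centre of the left nut's end when home: (-120, 45, 13) mm in the nest frame, on the face of a blue stop (36 mm wide, up to z = 26 mm). The notch is a black 90 degree V, open to +z, from x = -118 to -92 mm, about 34 mm wide at its lips. The tube seldom slides home by itself: push it a few newtons along -x of the nest until it meets the stops.
- notch_right (a point): the same for the right nut and notch: (-120, -45, 13) mm in the nest frame
- keeper (a joint): keeper bar angle, rad: 0 shut (across both legs), grows on opening up to 2.0; starts at 1.65 to 1.95, clear of the tube's way in. At angle t it points from its hinge along -cos(t) y + sin(t) z of the nest (above 1.57 it leans out to +y). It stays where left (0.15 N m of hinge friction; 1 to 3 N near the tip moves it), so closed fingers can push it shut from its outer side.
- keeper_hinge (a point): point of the hinge axis, which runs along the nest's x; at (-81, 78, 26.5) mm in the nest frame. The steel bar is 12 mm wide along x and 10 mm thick, centred on this point. Shut, it drops close behind the nuts with 3 mm to spare: if a nut stands more than 3 mm short of its stop the bar lands on it and cannot shut.
- keeper_tip (a point): centre of the keeper's red tip (24 mm wide, 26 long, 14 thick), 158 mm from the hinge
- wash_bottle: white bottle 60 mm wide, 120 tall, at the back; origin at the centre of its underside. Leave alone.
- jar: amber jar 60 mm wide, 70 tall, at the back; origin at the centre of its underside. Leave alone.
- beaker: clear beaker 70 mm wide, 85 tall, at the back; origin at the centre of its underside. Leave alone.
- screwdriver: screwdriver lying near the robot. Leave alone.
- loupe: black loupe 50 mm wide, 45 tall, at the back; origin at the centre of its underside. Leave alone.
- lid_box: small clear box with white lid, 102 x 72 x 38 mm, near the robot; origin at the centre of its underside. Leave alone.
Things that resemble listed ones, but are neither listed nor needed, are in the scene too. What is shaped like the copper_tube but yellow is not meant.

How it is judged:
By the outcome, as a careful person would: the job done as asked, in the order asked, and still so for the second after the job is handed in, with the robot touching nothing.
It also fails if it takes over 69 s, if anything falls off the work surface, if the arm or the gripper's body presses on something with over 40 N, if the wrist force passes 120 N, or if a joint passes its speed limit or range.

### The arm

A 7-joint arm with a two-finger parallel gripper is mounted at the origin on the work surface. World frame = base frame: x ahead of the robot, y to its left, z up, the work surface at z = 0. Lengths are in m, angles in degrees, forces in N, time in s.
With the tool pointing down it reaches from about 0.425 to 0.875 m from the base axis. Payload 4.7 kg.
Tool frame: the origin (TCP) lies between the finger pads; the fingertips stand 19 mm ahead of it and the grasp point (between the pads) is the TCP; x points along the fingers, z is the direction in which the jaws open and shut, and the axes are right-handed (so a half turn about x gives the same grasp; the last joint's range is limited). The gripper opens to 87 mm and grips with 3 to 60 N. Pads are 19 mm wide; open, the fingers measure 117 mm over their backs; the gripper's body (75 mm by 190 mm) begins 51 mm behind the grasp point.
Start: joints at [74.949, 18.392, -4.016, 83.108, 1.295, 78.541, -3.26], TCP at [0.178, -0.625, 0.242] pointing down, gripper open.
Joint ranges: [-163.93, 163.93], [-17.29, 119.83], [-79.2, 71.16], [3.27, 140.29], [-89.18, 269.18], [5.43, 117.66], [-154.24, 154.24]. Speed limits (degrees/s): [147.25, 147.25, 180, 180, 180, 180, 180].

### API

Orientations are given as [roll, pitch, yaw] about the fixed x, y, z axes, in that order (R = Rz(yaw) Ry(pitch) Rx(roll)).
In Python, from cell import monitor, read_camera, camera_model, env, regions_of gives the robot as it stands. The module is installed in compiled form; this text tells all that it offers.
- The arm moves only by the tool step_arm, never from a script. Its argument "deltas" is a list of rows, each a list of 5 numbers: the gripper's target within -1 to 1 (fully open at 1, half-way at 0, shut at -1), then the shift along the tool's x, y, z in m, then the turn about the tool's x in degrees. A call has 1 to 12 rows; each row is the pose to reach, as a shift and turn from the pose commanded when the call began, along the tool's axes at that moment; what a row does not reach only later rows make up. A row lasts 1/8 s, in which the tool goes at most 62.5 mm and 10.7 degrees, less where a joint would pass 70% of its speed; a pose out of reach is approached as far as the arm can. A call with a gripper value outside its range is refused whole. The fingers move at their own pace and stop on an object; "newtons" is the grip in N (left out, the last holds). Time passes only in rows, so rows that repeat a pose let the fingers close. It gives the time, the measured TCP pose, the force and the opening at its end, in the units of the state.
- monitor.get_obs(): the state, without advancing time (a new reading comes with each control period).
- read_camera(name): name is "scene" or "top" or "wrist"; returns (picture, depth): 384x512x3 uint8, red, green, blue; 384x512 float32, m along the optical axis (not along the pixel's ray), 0 where there is no reading.
- camera_model(name): a dict with "fx", "fy", "cx", "cy" (pixels), "xyz" and "attitude" of the camera in the world. Camera axes: x right, y down, z forward; pixel columns grow to the right and rows downward; lengths in m; the calibration is good to about 2 mm. A picture is of the moment at which its call begins: read the wrist's pose just before it. camera_model takes no time and is no camera call; for the wrist camera it gives the pose at the moment of the call.
- env.sign_off(): hands the job in, once; it reports no verdict.
Trained networks look in the newest picture that a camera, given by its name, has taken for a name from the list of things; names that differ only in an ending like _2 or _b are one class to them, and where a whole thing is asked for, a point or a joint stands for the part that bears it (a point fixed in the world has none). Each returns a list of dicts, best first, with "p" (0 to 1); they miss things now and then, are a little off and sometimes report something else, mostly with a low value. They report only what shows in the picture. A call takes as long as a camera call. They do not tell look-alikes from the thing itself.
- regions_of(camera, thing): "pixels" (384x512 bool, what is visible of it) and "pixel" ([column, row] in pixels, amid what is visible of it).
The state is a dict: "time_s": time; "qpos": joint angles; "joint_velocities": joint speeds; "effort": joint torques, N m; "tool_pos": TCP position; "tool_rot": TCP orientation; "force": force on the tool from outside, world axes, zero at the start; "wrist_torque": the same for the moment, N m; "grip_width": finger opening in m.
Only numpy, scipy, OpenCV 4.12 (cv2) and the standard library are available. Lean on these libraries where they do the work, as an engineer would, in place of code of your own. Each camera call takes 0.05 s, during which the arm holds its last target. There are 200 camera calls.

## Working session

There is one attempt and no reset: what is moved stays moved. The work goes in short steps, Python scripts to look and compute and a tool call to move; the robot and the scene stay as the last step left them, time stands still between calls to the robot, and variables do not carry over. Pictures are saved under pics/ and viewed, about 8 in all and at most 12, crops included, and the job is handed in when it is done.

Besides the shell and the picture viewer there is one more tool, called after "Emit:" as name(argument=value, ...) on one line, values as JSON. step_arm: Moves the arm, as the interface text tells. Its arguments: {"type":"object","properties":{"deltas":{"type":"array"},"newtons":{"type":"number"}},"required":["deltas"]}

```bash
mkdir -p pics; ls; python3 - <<'E'
from cell import monitor, read_camera, camera_model, env, regions_of
import cv2,numpy as np
print(monitor.get_obs())
for n in ["scene","top"]:
    p,d=read_camera(n); np.savez(f"pics/{n}0.npz",p=p,d=d); cv2.imwrite(f"pics/{n}0.png",p[:,:,::-1]); print(n,camera_model(n))
    for t in ["copper_tube","keeper","nest","keeper_tip","copper_tube_block"]:
        print(t,[(r['p'],r['pixel'],int(r['pixels'].sum())) for r in regions_of(n,t)])
im=np.hstack([cv2.imread("pics/scene0.png"),cv2.imread("pics/top0.png")])
E
```

```text
pics
{'time_s': 0.0, 'qpos': array([74.94747096, 18.4393877 , -4.01689336, 83.17733104,  1.29517709,
       78.54094949, -3.26024362]), 'joint_velocities': array([-0.01389917,  0.04950956, -0.03859955, -0.06358722,  0.00185009,
        0.03789503, -0.0646158 ]), 'effort': array([ 4.71169369e-04, -4.91298938e+01, -4.03821375e-01, -3.12528920e+01,
       -6.40775403e-02,  4.35592909e-02,  1.48785712e-04]), 'tool_pos': array([ 0.17745934, -0.62474638,  0.24043668]), 'tool_rot': array([-177.12857503,   89.88745424,  108.73484158]), 'force': array([-0.8747483 ,  0.06898343, -0.78955593]), 'wrist_torque': array([ 0.03734351,  0.00191028, -0.00140439]), 'grip_width': 0.08718024966003496}
scene {'fx': 369.59360813420784, 'fy': 369.59360813420784, 'cx': 249.53966971290802, 'cy': 190.12183439179847, 'xyz': array([1.09658993, 0.0920392 , 0.75222461]), 'attitude': array([-137.28406154,   -0.99192791,   97.21550465])}
copper_tube [(0.68, [228.1, 222.8], 871), (0.67, [337.0, 148.7], 527)]
keeper [(0.62, [412.9, 225.5], 567), (0.23, [354.7, 219.5], 3679)]
nest [(0.64, [355.1, 218.9], 3463)]
keeper_tip [(0.68, [182.6, 165.0], 910), (0.59, [410.7, 226.1], 609), (0.3, [231.7, 223.6], 982)]
copper_tube_block [(0.97, [339.1, 149.0], 609), (0.77, [232.6, 224.8], 753)]
top {'fx': 371.1484284295161, 'fy': 371.1484284295161, 'cx': 250.91948774127806, 'cy': 192.11658717961785, 'xyz': array([0.41413132, 0.00166765, 1.14286918]), 'attitude': array([-1.77316614e+02, -1.60994651e-01, -9.16684461e+01])}
copper_tube [(0.91, [262.3, 177.7], 636), (0.71, [162.4, 281.0], 481), (0.46, [156.1, 179.6], 2709), (0.26, [315.0, 231.6], 864)]
keeper [(0.56, [112.5, 137.1], 246)]
nest [(0.98, [152.1, 174.6], 2645), (0.29, [262.1, 177.0], 649)]
keeper_tip [(0.79, [111.0, 139.5], 334)]
copper_tube_block [(0.96, [257.9, 165.4], 571), (0.77, [162.6, 279.0], 653)]
```

```bash
python3 - <<'E'
import cv2,numpy as np
a=cv2.imread("pics/scene0.png");b=cv2.imread("pics/top0.png")
cv2.imwrite("pics/s1.png",cv2.resize(a[90:330,100:460],(800,533),interpolation=cv2.INTER_CUBIC))
cv2.imwrite("pics/t1.png",cv2.resize(b[90:330,60:420],(800,533),interpolation=cv2.INTER_CUBIC))
E
```

```text
(no output)
```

View pics/s1.png

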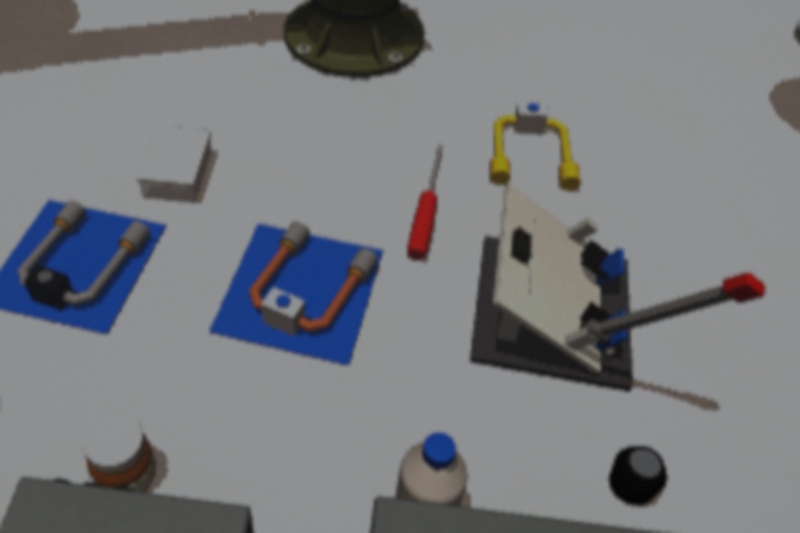

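View pics/t1.png

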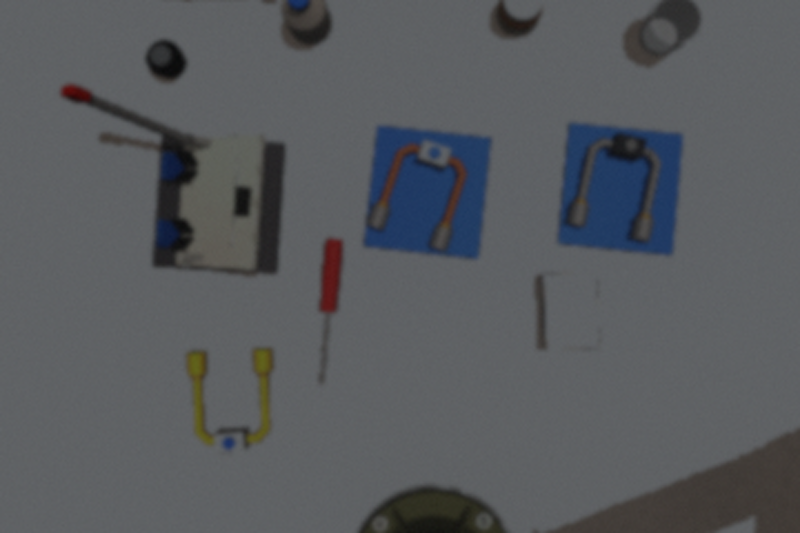

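The scene view shows the copper U with its white block at about crop (283,305) and its nuts toward the robot. The cradle is to the robot's left, with the stops at its low left end and the keeper leaning out to the left. The top view agrees. The tool can only yaw, so I plan to pinch the block across its y faces. It can then pivot about the jaw axis to reach the slant.

```bash
cat > h.py <<'E'
import numpy as np,cv2
from scipy.spatial.transform import Rotation as R
from cell import monitor, read_camera, camera_model, env, regions_of
def pose(m): return R.from_euler('xyz',m['attitude'],degrees=True).as_matrix(),np.array(m['xyz'])
def cloud(d,m):
    v,u=np.mgrid[:384,:512]; P=np.stack([(u-m['cx'])/m['fx']*d,(v-m['cy'])/m['fy']*d,d],-1)
    A,t=pose(m); return P@A.T+t
def proj(P,m):
    A,t=pose(m); q=(np.atleast_2d(P)-t)@A; return np.c_[q[:,0]/q[:,2]*m['fx']+m['cx'],q[:,1]/q[:,2]*m['fy']+m['cy']]
def tool():
    o=monitor.get_obs(); return R.from_euler('xyz',o['tool_rot'],degrees=True).as_matrix(),o['tool_pos'],o
E
python3 - <<'E'
from h import *
A,t,o=tool(); print("tool axes\n",A.round(3))
for n in ["scene","top"]:
    z=np.load(f"pics/{n}0.npz");p=z['p'].astype(int);d=z['d'];m=camera_model(n);C=cloud(d,m)
    hsv=cv2.cvtColor(z['p'],cv2.COLOR_RGB2HSV).astype(int)
    X=C[...,:];ok=(d>0)
    print(n,'bench z',np.median(C[ok&(abs(C[...,0]-.45)<.03)&(abs(C[...,1]-.12)<.03)][:,2]))
    reg=lambda x0,x1,y0,y1,z0,z1:ok&(X[...,0]>x0)&(X[...,0]<x1)&(X[...,1]>y0)&(X[...,1]<y1)&(X[...,2]>z0)&(X[...,2]<z1)
    # tube
    print('pts on copper region by height', [int(reg(.35,.65,-.15,.1,a,b).sum()) for a,b in [(.01,.02),(.02,.032),(.032,.05)]])
    k=reg(.35,.65,-.12,.1,.034,.06); print('block top',np.median(X[k],0),X[k].min(0),X[k].max(0))
    k=reg(.35,.65,-.12,.1,.018,.034)
    nl,lab,st,ce=cv2.connectedComponentsWithStats(k.astype('u1'))
    for i in range(1,nl):
        if st[i,4]>8: q=X[lab==i];print('comp',st[i,4],q.mean(0).round(4),q.min(0).round(3),q.max(0).round(3),'S',hsv[lab==i][:,1].mean())
    # bed
    k=reg(.4,.7,.12,.5,.03,.3); q=X[k]
    best=None;rng=np.random.default_rng(0)
    for _ in range(500):
        a=q[rng.choice(len(q),3,0)];nn=np.cross(a[1]-a[0],a[2]-a[0]);nn/=np.linalg.norm(nn)+1e-12
        if abs(abs(nn[2])-.82)>.08: continue
        s=abs((q-a[0])@nn)<.003
        if best is None or s.sum()>best.sum():best=s
    c=q[best].mean(0);nn=np.linalg.svd(q[best]-c,full_matrices=False)[2][2];nn*=np.sign(nn[2]);print('bed',best.sum(),c.round(4),nn.round(4),'tilt',np.degrees(np.arccos(nn[2])),'az',np.degrees(np.arctan2(nn[1],nn[0])))
    dark=k&(abs((X-c)@nn-.01)<.004); 
    rub=dark&(p.sum(-1)<130); print('rubber',rub.sum(),X[rub].mean(0) if rub.any() else 0)
    blue=k&(hsv[...,0]>105)&(hsv[...,0]<130)&(hsv[...,1]>120)
    nl,lab,st,ce=cv2.connectedComponentsWithStats(blue.astype('u1'))
    for i in range(1,nl):
        if st[i,4]>8: qq=X[lab==i];print('blue',st[i,4],qq.mean(0).round(4),((qq-c)@nn).max().round(4))
    red=ok&((hsv[...,0]<8)|(hsv[...,0]>172))&(hsv[...,1]>150)&(X[...,1]>.2); print('red',red.sum(),np.median(X[red],0))
E
```

```text
tool axes
 [[-0.     0.962  0.273]
 [-0.     0.273 -0.962]
 [-1.    -0.     0.   ]]
scene bench z 0.0009465983374089548
pts on copper region by height [152, 528, 184]
block top [ 0.57064873 -0.01714753  0.04037974] [ 0.55070483 -0.03865909  0.03412414] [0.58695937 0.00440957 0.0460988 ]
comp 616 [0.5181 0.0047 0.0242] [ 0.437 -0.061  0.018] [0.586 0.077 0.034] S 94.7353896103896
bed 2034 [0.5142 0.2583 0.0734] [0.0487 0.5705 0.8198] tilt 34.931206064432494 az 85.12085228702797
rubber 172 [0.50141102 0.28205776 0.06972652]
blue 113 [0.4707 0.3406 0.0473] 0.0371
blue 51 [0.5755 0.3314 0.0544] 0.0676
red 142 [0.62744342 0.38893332 0.21518037]
top bench z 0.0014099810249108558
pts on copper region by height [91, 369, 135]
block top [ 0.56426844 -0.01777166  0.04068837] [ 0.43878426 -0.03906057  0.03463709] [0.58323661 0.00307326 0.04737603]
comp 213 [0.5181 0.0461 0.0242] [0.465 0.003 0.018] [0.58  0.078 0.034] S 69.75586854460094
comp 215 [ 0.4876 -0.0347  0.024 ] [ 0.433 -0.06   0.018] [ 0.56  -0.009  0.033] S 73.51162790697674
bed 1671 [0.5044 0.2591 0.0737] [0.047  0.567  0.8224] tilt 34.67449595922716 az 85.25989679998962
rubber 164 [0.5110493  0.28958597 0.06440026]
blue 99 [0.5566 0.3326 0.0467] 0.0379
blue 96 [0.4669 0.3402 0.047 ] 0.0364
red 47 [0.61979803 0.38685572 0.22014499]
```

Emit:
step_arm(deltas=[[1, -0.02, 0.09, -0.085, 5], [1, -0.04, 0.18, -0.17, 10], [1, -0.06, 0.26, -0.25, 15], [1, -0.08, 0.34, -0.33, 20], [1, -0.08, 0.42, -0.41, 25], [1, -0.08, 0.49, -0.48, 29], [1, -0.08, 0.49, -0.5, 29], [1, -0.08, 0.49, -0.5, 29], [1, -0.08, 0.49, -0.5, 29], [1, -0.08, 0.49, -0.5, 29], [1, -0.08, 0.49, -0.5, 29], [1, -0.08, 0.49, -0.5, 29]])

```text
time_s: 2.1
tool_pos: [0.5133, -0.0052, 0.3224]
tool_rot: [141.7, 89.9, 39.0]
force: [-0.7, 0.5, -0.2]
grip_width: 0.0866
```

```bash
python3 - <<'E'
from h import *
A,t,o=tool(); print(A.round(3),t)
m=camera_model("wrist");p,d=read_camera("wrist");np.savez("pics/w1.npz",p=p,d=d,**{k:m[k] for k in m})
print(m)
cv2.imwrite("pics/w1.png",p[:,:,::-1])
for th in ["copper_tube","copper_tube_block"]:
    for r in regions_of("wrist",th): print(th,r['p'],r['pixel'])
C=cloud(d,m);hsv=cv2.cvtColor(p,cv2.COLOR_RGB2HSV).astype(int)
k=(d>0)&(C[...,2]>.018)&(C[...,2]<.06)&(C[...,0]>.4)&(C[...,0]<.65)&(abs(C[...,1])<.13)
b=k&(C[...,2]>.034);q=C[b];print('block',len(q),np.median(q,0),cv2.minAreaRect((q[:,:2]*1000).astype('f4')))
n,l,st,ce=cv2.connectedComponentsWithStats((k&~b).astype('u1'))
for i in range(1,n):
    if st[i,4]>30: q=C[l==i];print(st[i,4],q.mean(0),q.min(0),q.max(0))
nut=k&~b&(hsv[...,1]<70)
n,l,st,ce=cv2.connectedComponentsWithStats(nut.astype('u1'))
for i in range(1,n):
    if st[i,4]>60: q=C[l==i];print('nut',st[i,4],q.mean(0),cv2.minAreaRect((q[:,:2]*1000).astype('f4')))
E
```

```text
[[ 0.002  0.975 -0.22 ]
 [ 0.001 -0.22  -0.975]
 [-1.     0.001 -0.002]] [ 0.51334469 -0.00516528  0.32237257]
{'fx': 315.46182907978175, 'fy': 315.46182907978175, 'cx': 253.46095822756118, 'cy': 196.19070216230227, 'xyz': array([ 0.59370583, -0.02330795,  0.46666213]), 'attitude': array([ 162.56591186,    0.17754417, -102.76698759])}
copper_tube 0.82 [160.6, 334.4]
copper_tube 0.64 [256.7, 133.3]
copper_tube_block 0.88 [160.7, 334.7]
copper_tube_block 0.87 [256.0, 131.5]
block 616 [ 0.56574687 -0.01600218  0.04131413] ((565.3807983398438, -15.910835266113281), (39.778846740722656, 26.115814208984375), 69.62406921386719)
1047 [0.52242563 0.0453138  0.0250489 ] [0.46447008 0.00200925 0.01802834] [0.58248158 0.07839963 0.03294012]
1017 [ 0.49307277 -0.03443316  0.02496694] [ 0.4342487  -0.05919844  0.01806344] [ 0.56240586 -0.00518166  0.03320811]
398 [0.42999415 0.12187788 0.02459325] [0.40010358 0.1123392  0.01808686] [0.45543552 0.1299992  0.02874579]
nut 355 [0.48343086 0.06188876 0.02860667] ((482.9996643066406, 62.626197814941406), (25.364290237426758, 30.064712524414062), 70.33342742919922)
nut 350 [ 0.45266194 -0.02080967  0.02852846] ((452.0107116699219, -21.307470321655273), (24.63623809814453, 30.96122932434082), 69.64331817626953)
```

View pics/w1.png

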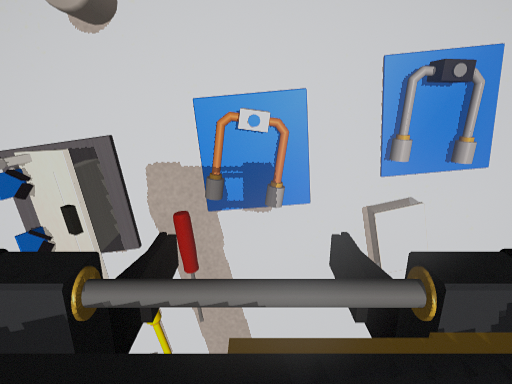

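The copper block is at about pixel (254,120), with its nuts at (215,187) and (275,194). The cradle shows at the left edge. I'll shift left for one cradle view before grasping.

Emit:
step_arm(deltas=[[1, 0, 0, -0.06, 0], [1, 0, -0.01, -0.12, 0], [1, 0, -0.01, -0.18, 0], [1, 0, -0.01, -0.24, 0], [1, 0, -0.01, -0.285, 0], [1, 0, -0.01, -0.285, 0], [1, 0, -0.01, -0.285, 0]])

```text
time_s: 3.12
tool_pos: [0.568, 0.267, 0.321]
tool_rot: [2.5, 89.9, -100.8]
force: [1.0, -0.8, 0.5]
grip_width: 0.0871
```

```bash
python3 - <<'E'
from h import *
m=camera_model("wrist");p,d=read_camera("wrist");np.savez("pics/w2.npz",p=p,d=d,**{k:m[k] for k in m})
cv2.imwrite("pics/w2.png",p[:,:,::-1]); print(m['xyz'])
C=cloud(d,m);hsv=cv2.cvtColor(p,cv2.COLOR_RGB2HSV).astype(int)
q=C[(d>0)&(C[...,0]>.42)&(C[...,0]<.6)&(C[...,1]>.2)&(C[...,1]<.34)&(C[...,2]>.02)&(C[...,2]<.14)]
n0=np.array([.048,.569,.821]);
# bed plane
h=q@n0;hist,e=np.histogram(h,np.arange(h.min(),h.max(),.002));pk=e[hist.argmax()]+.001
s=q[abs(h-pk)<.004];c=s.mean(0);n=np.linalg.svd(s-c,full_matrices=False)[2][2];n*=np.sign(n[2])
print('bed',len(s),c,n,np.degrees(np.arccos(n[2])),np.degrees(np.arctan2(n[1],n[0])))
az=np.arctan2(n[1],n[0])
t=np.radians(35);z=np.array([np.sin(t)*np.cos(az),np.sin(t)*np.sin(az),np.cos(t)])
x=np.array([-np.cos(t)*np.cos(az),-np.cos(t)*np.sin(az),np.sin(t)]);y=np.cross(z,x)
N=np.c_[x,y,z]; L=(C-c)@N   # coordinates; bed at z=0
ok=(d>0)&(abs(L[...,0])<.2)&(abs(L[...,1])<.2)
dark=p.sum(-1)<150
blue=ok&(hsv[...,0]>100)&(hsv[...,0]<130)&(hsv[...,1]>120)&(L[...,2]>.004)
for nm,mk in [('dark',ok&dark&(L[...,2]>.004)&(L[...,2]<.03)),('blue',blue)]:
    k,l,st,ce=cv2.connectedComponentsWithStats(mk.astype('u1'))
    for i in range(1,k):
        if st[i,4]>40:
            a=L[l==i];print(nm,st[i,4],ce[i].round(0),'med',np.median(a,0).round(4),'lo',np.percentile(a,3,0).round(4),'hi',np.percentile(a,97,0).round(4))
for th in ["nest","keeper","keeper_tip"]:
    for r in regions_of("wrist",th): print(th,r['p'],r['pixel'],int(r['pixels'].sum()))
np.savez("pics/nest.npz",N=N,c=c)
E
```

```text
[0.648526   0.24858756 0.46514327]
bed 9482 [0.51108744 0.25874408 0.07552463] [0.04955475 0.56914613 0.82074174] 34.8408860014427 85.02388698330468
dark 337 [179.  72.] med [-0.0931  0.1803  0.0219] lo [-0.1073  0.1647  0.0092] hi [-0.0899  0.1984  0.0296]
dark 193 [219. 170.] med [-0.0628  0.0513  0.0174] lo [-0.0778  0.0428  0.0073] hi [-0.052   0.0592  0.0216]
dark 260 [222. 187.] med [-0.0643  0.0281  0.0142] lo [-0.0784  0.02    0.0059] hi [-0.0523  0.036   0.0216]
dark 129 [230. 231.] med [-0.0608 -0.0353  0.0181] lo [-0.0776 -0.0461  0.0071] hi [-0.0519 -0.031   0.0216]
dark 237 [233. 245.] med [-0.0637 -0.0616  0.014 ] lo [-0.0772 -0.0686  0.0065] hi [-0.0521 -0.0542  0.021 ]
blue 414 [206. 181.] med [-0.0809  0.039   0.0267] lo [-0.0854  0.0223  0.0093] hi [-0.0795  0.0558  0.0366]
blue 342 [218. 240.] med [-0.0807 -0.0507  0.0265] lo [-0.0849 -0.0675  0.0089] hi [-0.0795 -0.034   0.0366]
nest 0.97 [258.8, 194.0] 14384
keeper 0.56 [129.2, 167.2] 1839
keeper_tip 0.97 [127.1, 167.6] 1885
```

View pics/w2.png

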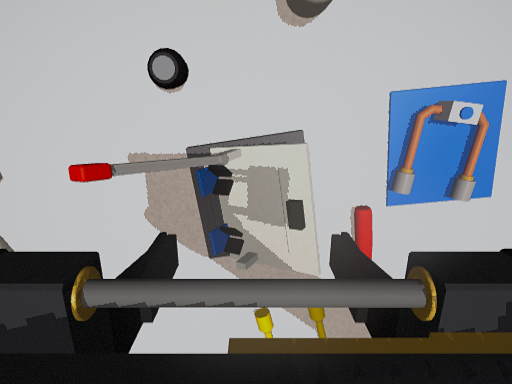

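Seen in the cradle view: the notches and stops at about (212,180) and (224,240), the rest at (296,214), and the red tip at (90,172). The bed plane and stops fit well: slant 34.8°, stop pitch 89.7 mm. Next I go to hover above the block.

Emit:
step_arm(deltas=[[1, 0.03, 0.01, 0.05, 2], [1, 0.06, 0.02, 0.1, 4], [1, 0.1, 0.03, 0.15, 6], [1, 0.13, 0.045, 0.2, 7.6], [1, 0.17, 0.06, 0.25, 7.6], [1, 0.2, 0.06, 0.276, 7.6], [1, 0.2, 0.06, 0.276, 7.6], [1, 0.2, 0.06, 0.276, 7.6]])

```text
time_s: 4.32
tool_pos: [0.5638, -0.0122, 0.1228]
tool_rot: [123.0, 89.9, 12.3]
force: [-0.4, -0.4, 0.4]
grip_width: 0.087
```

```bash
cat >> h.py <<'E'
def go(xyz,az):
    """tool-frame shift and turn to reach xyz with jaw axis z at azimuth az"""
    A,t,o=tool(); zz=np.degrees(np.arctan2(A[1,2],A[0,2])); w=(az-zz+180)%360-180
    print('shift',(A.T@(np.array(xyz)-t)).round(4),'turn',round(-w,2),'pos',t.round(4),'F',o['force'].round(1),'grip',round(o['grip_width'],4),'t',o['time_s'])
Z=np.load('pics/nest.npz') if __import__('os').path.exists('pics/nest.npz') else None
if Z is not None:
    N=Z['N']; O=Z['c']+N@np.array([.0403,-.0055,.010])
def nest(x,y,z): return O+N@np.array([x,y,z])
E
python3 - <<'E'
from h import *
go([.5655,-.016,.0475],-110.3); A,t,o=tool(); print(o['qpos'].round(1)); print(O,N.round(3), nest(0,0,.03)+[0,0,.013])
m=camera_model("wrist");p,d=read_camera("wrist");C=cloud(d,m)
b=(d>0)&(C[...,2]>.036)&(C[...,2]<.06)&(abs(C[...,0]-.565)<.05)&(abs(C[...,1]+.016)<.05);q=C[b]
print(np.median(q,0),cv2.minAreaRect((q[:,:2]*1000).astype('f4')))
E
```

```text
shift [0.0753 0.0028 0.003 ] turn -0.44 pos [ 0.5638 -0.0122  0.1228] F [-0.4 -0.4  0.4] grip 0.087 t 4.325
[  35.3   17.8  -42.6  102.7   13.3   64.5 -122.4]
[0.50324224 0.2320479  0.10683128] [[-0.071  0.996  0.05 ]
 [-0.816 -0.087  0.571]
 [ 0.574 -0.     0.819]] [0.5047348  0.24919034 0.14440584]
[ 0.56744991 -0.01680594  0.04131246] ((566.3272094726562, -16.329334259033203), (39.85102462768555, 25.83024787902832), 69.54877471923828)
```

Joint 7 would run out of range at the cradle with this grasp, so I'll use the half-turned one.

Emit:
step_arm(deltas=[[1, 0, 0, 0, -10], [1, 0, 0, 0, -20], [1, 0, 0, 0, -30], [1, 0, 0, 0, -40], [1, 0, 0, 0, -50], [1, 0, 0, 0, -60], [1, 0, 0, 0, -70], [1, 0, 0, 0, -80], [1, 0, 0, 0, -90], [1, 0, 0, 0, -100]])

```text
time_s: 5.62
tool_pos: [0.5642, -0.0113, 0.1234]
tool_rot: [4.1, 89.8, -6.1]
force: [0.5, -0.2, -0.0]
grip_width: 0.0868
```

Emit:
step_arm(deltas=[[1, 0, 0, 0, -10], [1, 0, 0, 0, -20], [1, 0, 0, 0, -30], [1, 0, 0, 0, -40], [1, 0, 0, 0, -50], [1, 0, 0, 0, -60], [1, 0, 0, 0, -70], [1, 0, 0, 0, -80], [1, 0, 0, 0, -80], [1, 0, 0, 0, -80]])

```text
time_s: 6.88
tool_pos: [0.5636, -0.0123, 0.1224]
tool_rot: [-77.7, 89.9, -8.5]
force: [-0.7, -0.4, -1.0]
grip_width: 0.0869
```

```bash
python3 - <<'E'
from h import *
go([.566,-.0163,.0475],69.6); A,t,o=tool(); print(o['qpos'].round(1),A.round(3))
E
```

```text
shift [ 0.0749 -0.0036 -0.0029] turn -0.45 pos [ 0.5636 -0.0123  0.1224] F [-0.7 -0.4 -1. ] grip 0.0869 t 6.875
[ 57.3  33.9 -75.4 102.1  34.6  71.8  41.7] [[ 0.001 -0.934  0.356]
 [-0.     0.356  0.934]
 [-1.    -0.001  0.   ]]
```

Emit:
step_arm(deltas=[[1, 0.025, -0.0035, -0.003, -0.5], [1, 0.05, -0.0035, -0.003, -0.5], [1, 0.065, -0.0035, -0.003, -0.5], [1, 0.075, -0.0035, -0.003, -0.5], [1, 0.075, -0.0035, -0.003, -0.5]])

```text
time_s: 7.5
tool_pos: [0.5649, -0.0169, 0.0459]
tool_rot: [102.1, 89.9, 171.9]
force: [0.4, 0.6, 0.6]
grip_width: 0.0871
```

Emit:
step_arm(deltas=[[-0.3, 0, 0, 0, 0], [-0.3, 0, 0, 0, 0], [-0.3, 0, 0, 0, 0], [-0.3, 0, 0, 0, 0], [-0.3, 0, 0, 0, 0], [-0.3, 0, 0, 0, 0]], newtons=10)

```text
time_s: 8.25
tool_pos: [0.5653, -0.017, 0.0466]
tool_rot: [-55.8, 90.0, 14.0]
force: [-0.2, 0.9, 0.2]
grip_width: 0.04
```

```bash
python3 - <<'E'
from h import *
go([.566,-.0163,.0475],69.6); A,t,o=tool(); print(o['qpos'].round(1),o['force'])
p,d=read_camera("wrist");cv2.imwrite("pics/w3.png",p[:,:,::-1])
E
```

```text
shift [-0.0009 -0.0004  0.0009] turn 0.16 pos [ 0.5653 -0.017   0.0466] F [-0.2  0.9  0.2] grip 0.04 t 8.25
[ 53.6  38.5 -69.7 105.3  40.   65.5  39.5] [-0.24247563  0.88284359  0.17388195]
```

View pics/w3.png

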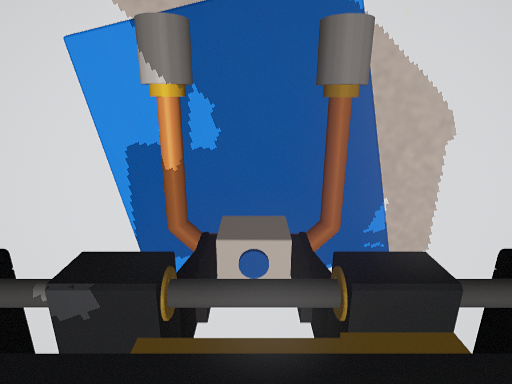

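The block (254,262) sits between the fingers with the nuts ahead at the top, width 40 mm. Now I raise the block along an arc with a light grip, so it pivots while the nuts stay on the pad.

Emit:
step_arm(deltas=[[-0.3, -0.009, 0.003, 0, 0], [-0.3, -0.018, 0.006, 0, 0], [-0.3, -0.027, 0.0105, 0, 0], [-0.3, -0.036, 0.015, 0, 0], [-0.3, -0.044, 0.021, 0, 0], [-0.3, -0.051, 0.027, 0, 0], [-0.3, -0.058, 0.033, 0, 0], [-0.3, -0.064, 0.039, 0, 0], [-0.3, -0.064, 0.039, 0, 0]], newtons=8)

```text
time_s: 9.43
tool_pos: [0.5285, -0.0035, 0.111]
tool_rot: [-125.4, 89.9, -55.6]
force: [0.9, -0.3, -2.9]
grip_width: 0.0401
```

```bash
python3 - <<'E'
from h import *
A,t,o=tool(); print(t,o['force'],o['wrist_torque'],o['grip_width'])
p,d=read_camera("wrist");m=camera_model("wrist");cv2.imwrite("pics/w4.png",p[:,:,::-1]);np.savez("pics/w4.npz",p=p,d=d)
C=cloud(d,m);hsv=cv2.cvtColor(p,cv2.COLOR_RGB2HSV).astype(int)
cop=(d>0)&(hsv[...,0]<18)&(hsv[...,1]>110)&(C[...,2]>.012)
L=(C-t)@A; q=L[cop]; print(len(q))
for s in (-1,1):
    k=q[(q[:,2]*s>.037)&(q[:,2]*s<.053)]; k=k[k[:,1]>.02]
    if len(k)>20:
        f=np.polyfit(k[:,1],k[:,0],1); print(s,len(k),'slope deg',np.degrees(np.arctan(f[0])),k.min(0),k.max(0))
E
```

```text
[ 0.52853059 -0.00347169  0.11103719] [ 0.87211018 -0.27366675 -2.89996547] [ 0.01693364 -0.26038265  0.01434429] 0.04007378654980594
7267
-1 1449 slope deg 30.79054764214809 [-0.07546085  0.02005275 -0.05292197] [ 0.07220401  0.06589942 -0.03866602]
1 1486 slope deg 39.709935255575246 [-0.08322581  0.02003977  0.03714645] [0.07161723 0.07200227 0.05297547]
```

View pics/w4.png

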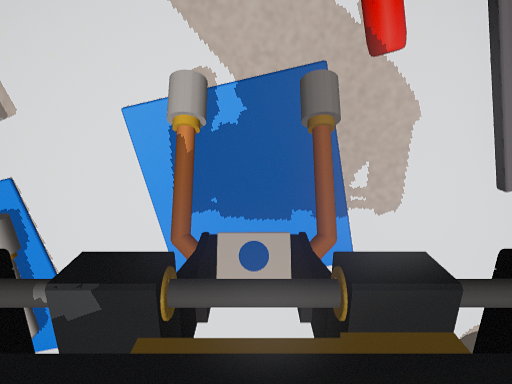

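```bash
cat > ang.py <<'E'
from h import *
def ang(p,d,m,A,t):
    C=cloud(d,m);hsv=cv2.cvtColor(p,cv2.COLOR_RGB2HSV).astype(int);L=(C-t)@A
    cop=(d>0)&(hsv[...,0]<18)&(hsv[...,1]>110)
    q=L[cop]
    for s in (-1,1):
        k=q[(abs(q[:,2]*s-.045)<.004)&(q[:,1]>.02)&(q[:,1]<.07)&(q[:,0]>0)&(q[:,0]<.1)]
        for _ in range(4):
            f=np.polyfit(k[:,1],k[:,0],1);r=k[:,0]-np.polyval(f,k[:,1]);k=k[abs(r)<max(.002,1.5*r.std())]
        print(s,len(k),'slope',np.degrees(np.arctan(f[0])).round(2),'x at y=0',f[1].round(4),'y',k[:,2].mean().round(4))
    # direct: nuts
    nut=(d>0)&(hsv[...,1]<60)&(L[...,0]>.03)&(L[...,0]<.115)&(L[...,1]>.055)&(L[...,1]<.14)&(abs(abs(L[...,2])-.045)<.016)
    for s in (-1,1):
        k=L[nut&(L[...,2]*s>0)];print('nut',len(k),np.median(k,0).round(4),k.min(0).round(4),k.max(0).round(4))
if __name__=="__main__":
    A,t,o=tool();m=camera_model("wrist");p,d=read_camera("wrist");print(t,o['time_s'],o['force'].round(1),o['grip_width']);ang(p,d,m,A,t)
E
python3 ang.py
```

```text
[ 0.52863519 -0.00377086  0.11070556] 9.475 [ 0.   0.3 -2.5] 0.03997996275658261
-1 974 slope 30.25 x at y=0 0.0265 y -0.0447
1 1005 slope 30.36 x at y=0 0.0263 y 0.0448
nut 4410 [ 0.1088  0.1068 -0.043 ] [ 0.0603  0.0598 -0.061 ] [ 0.1121  0.14   -0.029 ]
nut 3978 [0.1084 0.1102 0.0439] [0.0602 0.0597 0.029 ] [0.1116 0.14   0.061 ]
```

Emit:
step_arm(deltas=[[-0.3, 0, 0, 0, 0], [-0.3, 0, 0, 0, 0], [-0.3, 0, 0, 0, 0]], newtons=6)

```text
time_s: 9.9
tool_pos: [0.5287, -0.0036, 0.1104]
tool_rot: [75.0, 90.0, 144.7]
force: [-0.2, -0.3, -2.1]
grip_width: 0.0401
```

```bash
python3 ang.py
```

```text
[ 0.52868424 -0.00358612  0.11039288] 9.9 [-0.2 -0.3 -2.1] 0.04007334681664507
-1 861 slope 34.71 x at y=0 0.0273 y -0.0447
1 895 slope 34.48 x at y=0 0.0275 y 0.0449
nut 4547 [ 0.1088  0.1055 -0.0434] [ 0.0667  0.0561 -0.061 ] [ 0.112  0.14  -0.029]
nut 3907 [0.1085 0.1109 0.0442] [0.066  0.0552 0.029 ] [0.1125 0.14   0.061 ]
```

Slope is now 34.6°. I'll tighten and lift clear.

Emit:
step_arm(deltas=[[-0.3, 0, 0, 0, 0], [-0.3, 0, 0, 0, 0], [-0.3, -0.01, 0, 0, 0], [-0.3, -0.03, 0, 0, 0], [-0.3, -0.05, 0, 0, 0], [-0.3, -0.08, 0, 0, 0], [-0.3, -0.11, 0, 0, 0], [-0.3, -0.14, 0, 0, 0], [-0.3, -0.15, 0, 0, 0], [-0.3, -0.15, 0, 0, 0]], newtons=50)

```text
time_s: 11.2
tool_pos: [0.5288, -0.0034, 0.2607]
tool_rot: [-116.5, 89.9, -46.7]
force: [-0.2, 0.2, -3.6]
grip_width: 0.0391
```

```bash
python3 ang.py; python3 - <<'E'
from h import *
H=nest(0,0,.030)+[0,0,.0135]; print(H); go(H+N@np.array([.012,0,.06]),-4.97); A,t,o=tool();print(o['qpos'].round(1))
E
```

```text
[ 0.52878754 -0.00344712  0.26074454] 11.2 [-0.2  0.2 -3.6] 0.03911052122320813
-1 855 slope 34.67 x at y=0 0.0274 y -0.0447
1 377 slope 34.72 x at y=0 0.0271 y 0.0453
nut 1616 [ 0.0771  0.0796 -0.042 ] [ 0.0658  0.0553 -0.0574] [ 0.0926  0.0951 -0.0315]
nut 1609 [0.0771 0.0795 0.0429] [0.0665 0.0554 0.0324] [0.0927 0.095  0.0578]
[0.5047348  0.24919034 0.14490584]
shift [0.0588 0.116  0.2528] turn 74.73 pos [ 0.5283 -0.0036  0.2599] F [ 0.9 -0.4 -2.7] grip 0.0391 t 11.25
[ 65.4  15.1 -77.5  96.9  15.   80.1  55.5]
```

Emit:
step_arm(deltas=[[-0.3, 0, 0.012, 0.025, 7], [-0.3, 0, 0.024, 0.05, 14], [-0.3, 0, 0.036, 0.075, 22], [-0.3, 0, 0.048, 0.1, 30], [-0.3, 0, 0.06, 0.13, 38], [-0.3, 0, 0.072, 0.16, 46], [-0.3, 0, 0.084, 0.19, 54], [-0.3, 0, 0.096, 0.22, 62], [-0.3, 0, 0.108, 0.24, 69], [-0.3, 0, 0.116, 0.253, 74.7], [-0.3, 0, 0.116, 0.253, 74.7], [-0.3, 0, 0.116, 0.253, 74.7]])

```text
time_s: 12.75
tool_pos: [0.5074, 0.2728, 0.2594]
tool_rot: [-135.5, 89.9, -140.4]
force: [0.7, -0.3, -2.2]
grip_width: 0.0393
```

```bash
python3 ang.py; python3 - <<'E'
from h import *
H=nest(0,0,.030)+[0,0,.0135]; print(H); go(H+N@np.array([.010,0,.04]),-4.97); A,t,o=tool();print(o['qpos'].round(1))
p,d=read_camera("wrist");cv2.imwrite("pics/w5.png",p[:,:,::-1])
m=camera_model("wrist");C=cloud(d,m);hsv=cv2.cvtColor(p,cv2.COLOR_RGB2HSV).astype(int);L=(C-O)@N
b=(d>0)&(hsv[...,0]>100)&(hsv[...,0]<130)&(hsv[...,1]>120)&(abs(L[...,0]+.12)<.03)&(abs(L[...,1])<.08)&(L[...,2]<.04)
for s in(-1,1):
    k=L[b&(L[...,1]*s>0)]; print('stop',len(k),np.percentile(k,[3,50,97],0).round(4).tolist() if len(k) else 0)
E
```

```text
[0.50735143 0.27276158 0.25937152] 12.75 [ 0.7 -0.3 -2.2] 0.039271221992898835
-1 877 slope 34.74 x at y=0 0.0272 y -0.0449
1 825 slope 34.85 x at y=0 0.0272 y 0.0448
nut 1613 [ 0.0772  0.0796 -0.0428] [ 0.0664  0.0571 -0.0584] [ 0.0925  0.0952 -0.0324]
nut 1629 [0.0773 0.0796 0.0419] [0.0663 0.0581 0.0314] [0.0955 0.0952 0.0575]
[0.5047348  0.24919034 0.14490584]
shift [ 0.0763 -0.0087 -0.0008] turn 0.03 pos [0.5076 0.2726 0.2596] F [ 0.2 -0.2 -2.9] grip 0.0396 t 12.8
[ 20.4  18.2 -62.2  90.8  16.3  81.  -48.1]
stop 370 [[-0.1493, -0.0499, -0.0085], [-0.1206, -0.0395, 0.0149], [-0.1198, -0.0281, 0.0263]]
stop 386 [[-0.1259, 0.0266, -0.0034], [-0.1209, 0.0388, 0.0173], [-0.12, 0.0488, 0.0264]]
```

View pics/w5.png

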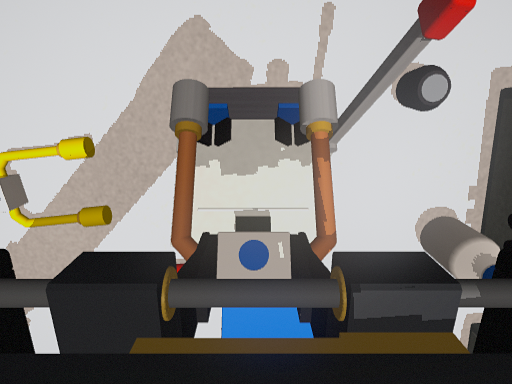

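The nuts (188,105) and (318,105) hang centred above the notches. I'll lower along the bed normal, about 10 mm uphill of home.

Emit:
step_arm(deltas=[[-0.3, 0.02, -0.003, -0.001, 0], [-0.3, 0.04, -0.006, -0.001, 0], [-0.3, 0.06, -0.0085, -0.001, 0], [-0.3, 0.076, -0.0085, -0.001, 0], [-0.3, 0.084, -0.014, -0.001, 0], [-0.3, 0.092, -0.02, -0.001, 0], [-0.3, 0.1, -0.0255, -0.001, 0], [-0.3, 0.1, -0.0255, -0.001, 0]])

```text
time_s: 13.85
tool_pos: [0.5042, 0.2476, 0.16]
tool_rot: [-118.2, 89.9, -123.2]
force: [0.9, -0.2, -2.8]
grip_width: 0.0391
```

```bash
cat > st.py <<'E'
from h import *
from ang import ang
A,t,o=tool();H=nest(0,0,.030)+[0,0,.0135];print('rel home (nest)',(N.T@(t-H)).round(4),'F nest',(N.T@o['force']).round(1),o['wrist_torque'].round(2),o['grip_width'].round(4),o['time_s'])
m=camera_model("wrist");p,d=read_camera("wrist");C=cloud(d,m);L=(C-O)@N;hsv=cv2.cvtColor(p,cv2.COLOR_RGB2HSV).astype(int)
cv2.imwrite("pics/last.png",p[:,:,::-1])
for s in(-1,1):
    k=(d>0)&(hsv[...,1]<60)&(abs(L[...,1]-s*.045)<.006)&(L[...,0]>-.135)&(L[...,0]<-.06)&(L[...,2]>.017)&(L[...,2]<.06)
    q=L[k]; print('nut',s,len(q), 'x',np.percentile(q[:,0],[1,99]).round(4),'top z lo/hi end',[np.percentile(q[(q[:,0]>a)&(q[:,0]<a+.01)][:,2],95).round(4) if ((q[:,0]>a)&(q[:,0]<a+.01)).sum()>5 else None for a in(-.12,-.11,-.10,-.09)])
k=(d>0)&(hsv[...,0]<18)&(hsv[...,1]>110)&(L[...,0]>-.08)&(L[...,0]<-.03)
for s in(-1,1):
    q=L[k&(abs(L[...,1]-s*.045)<.004)]
    if len(q)>20: f=np.polyfit(q[:,0],q[:,2],1);r=q[:,2]-np.polyval(f,q[:,0]);q=q[abs(r)<.002];f=np.polyfit(q[:,0],q[:,2],1);print('leg',s,len(q),'tilt off',np.degrees(f[0]).round(2),'z@-90',np.polyval(f,-.09).round(4),'z@0 (19 ideal)',f[1].round(4),'y',np.median(q[:,1]).round(4))
E
python3 st.py; python3 -c "
from h import *
go(nest(0.008,0,.031)+[0,0,.0135],-4.97)"
```

```text
shift [ 0.0097 -0.0043  0.0004] turn -0.04 pos [0.5042 0.2476 0.16  ] F [ 0.9 -0.2 -2.8] grip 0.0391 t 13.85Traceback (most recent call last):
  File "st.py", line 3, in <module>
    A,t,o=tool();H=nest(0,0,.030)+[0,0,.0135];print('rel home (nest)',(N.T@(t-H)).round(4),'F nest',(N.T@o['force']).round(1),o['wrist_torque'].round(2),o['grip_width'].round(4),o['time_s'])
                                                                                                                                                         ^^^^^^^^^^^^^^^^^^^^^
AttributeError: 'float' object has no attribute 'round'
```

```bash
sed -i "s/o\['grip_width'\].round(4)/round(o['grip_width'],4)/" st.py; python3 st.py
```

```text
rel home (nest) [ 0.01   -0.0004  0.0114] F nest [-1.5  0.9 -2.3] [-0.06 -0.08  0.03] 0.0391 13.85
nut -1 757 x [-0.1083 -0.0781] top z lo/hi end [None, np.float64(0.0387), np.float64(0.0386), np.float64(0.0385)]
nut 1 733 x [-0.109  -0.0783] top z lo/hi end [None, np.float64(0.0385), np.float64(0.0383), np.float64(0.0383)]
leg -1 764 tilt off -0.2 z@-90 0.0304 z@0 (19 ideal) 0.03 y -0.0448
leg 1 692 tilt off -0.31 z@-90 0.0303 z@0 (19 ideal) 0.0298 y 0.0445
```

Emit:
step_arm(deltas=[[-0.3, 0.003, -0.0015, 0, 0], [-0.3, 0.0055, -0.003, 0, 0], [-0.3, 0.008, -0.0035, 0, 0], [-0.3, 0.008, -0.0035, 0, 0]])

```text
time_s: 14.4
tool_pos: [0.5037, 0.245, 0.1522]
tool_rot: [-149.5, 90.0, -154.5]
force: [0.0, -0.5, -2.7]
grip_width: 0.0394
```

```bash
python3 st.py
```

```text
rel home (nest) [ 0.0077 -0.0007  0.0036] F nest [-1.2  0.1 -2.5] [-0.07 -0.07  0.02] 0.0394 14.4
nut -1 749 x [-0.1106 -0.0806] top z lo/hi end [np.float64(0.0307), np.float64(0.0308), np.float64(0.031), np.float64(0.0307)]
nut 1 730 x [-0.1108 -0.0807] top z lo/hi end [np.float64(0.0306), np.float64(0.0308), np.float64(0.0306), np.float64(0.0306)]
leg -1 798 tilt off -0.32 z@-90 0.0226 z@0 (19 ideal) 0.0221 y -0.0448
leg 1 729 tilt off -0.37 z@-90 0.0226 z@0 (19 ideal) 0.022 y 0.0444
```

Emit:
step_arm(deltas=[[-0.3, 0.001, -0.0007, 0.0005, 0], [-0.3, 0.002, -0.0013, 0.0005, 0], [-0.3, 0.003, -0.002, 0.0005, 0], [-0.3, 0.003, -0.002, 0.0005, 0]], newtons=20)

```text
time_s: 14.95
tool_pos: [0.5041, 0.243, 0.1494]
tool_rot: [-134.5, 90.0, -139.4]
force: [0.7, 0.4, -2.7]
grip_width: 0.0399
```

```bash
python3 st.py
```

```text
rel home (nest) [ 0.0077 -0.0001  0.0001] F nest [-1.9  0.7 -1.9] [-0.12 -0.1  -0.02] 0.0399 14.95
nut -1 743 x [-0.1107 -0.0806] top z lo/hi end [np.float64(0.0266), np.float64(0.0273), np.float64(0.0274), np.float64(0.0272)]
nut 1 740 x [-0.1106 -0.0806] top z lo/hi end [np.float64(0.0269), np.float64(0.0271), np.float64(0.0272), np.float64(0.0269)]
leg -1 801 tilt off -0.32 z@-90 0.0191 z@0 (19 ideal) 0.0186 y -0.0447
leg 1 754 tilt off -0.46 z@-90 0.0192 z@0 (19 ideal) 0.0185 y 0.0446
```

Emit:
step_arm(deltas=[[-0.3, 0.002, 0.001, 0, 0], [-0.3, 0.003, 0.0025, 0, 0], [-0.3, 0.004, 0.004, 0, 0], [-0.3, 0.005, 0.0055, 0, 0], [-0.3, 0.006, 0.007, 0, 0], [-0.3, 0.006, 0.007, 0, 0]])

```text
time_s: 15.75
tool_pos: [0.5048, 0.2503, 0.1434]
tool_rot: [127.7, 90.0, 122.7]
force: [0.4, 0.1, -2.5]
grip_width: 0.0398
```

```bash
python3 st.py
```

```text
rel home (nest) [-0.0017 -0.     -0.0006] F nest [-1.6  0.4 -2. ] [ 0.01 -0.21  0.05] 0.0398 15.75
nut -1 742 x [-0.12   -0.0901] top z lo/hi end [np.float64(0.0266), np.float64(0.0265), np.float64(0.0264), None]
nut 1 739 x [-0.1202 -0.09  ] top z lo/hi end [np.float64(0.0265), np.float64(0.0265), np.float64(0.0264), None]
leg -1 904 tilt off -0.33 z@-90 0.0184 z@0 (19 ideal) 0.0179 y -0.0448
leg 1 871 tilt off -0.28 z@-90 0.0183 z@0 (19 ideal) 0.0179 y 0.0446
```

Emit:
step_arm(deltas=[[-0.3, 0.0015, 0.0005, 0, 0], [-0.3, 0.002, 0.0012, 0, 0], [-0.3, 0.002, 0.0012, 0, 0]])

```text
time_s: 16.18
tool_pos: [0.5051, 0.2504, 0.1433]
tool_rot: [-82.5, 89.8, -87.5]
force: [-3.8, -4.5, 12.3]
grip_width: 0.0396
```

```bash
python3 st.py
```

```text
rel home (nest) [-0.0019  0.0002 -0.0006] F nest [11.  -3.4  7.3] [-1.13  1.05  0.16] 0.0396 16.175
nut -1 748 x [-0.12   -0.0901] top z lo/hi end [np.float64(0.0266), np.float64(0.0266), np.float64(0.0267), None]
nut 1 731 x [-0.1203 -0.0904] top z lo/hi end [np.float64(0.0266), np.float64(0.0267), np.float64(0.0264), None]
leg -1 910 tilt off -0.26 z@-90 0.0184 z@0 (19 ideal) 0.018 y -0.0448
leg 1 884 tilt off -0.42 z@-90 0.0184 z@0 (19 ideal) 0.0177 y 0.0447
```

Both nuts are on the stops (x = -120.0 and -120.3 mm), with 11 N of push. Next I relieve the push, open, and rise.

Emit:
step_arm(deltas=[[-0.3, -0.0015, -0.0005, 0, 0], [0.2, -0.0015, -0.0005, 0, 0], [0.8, -0.0015, -0.0005, 0, 0], [0.8, -0.0015, -0.0005, 0, 0], [0.8, -0.0015, -0.0005, 0, 0], [0.8, -0.015, -0.0005, 0, 0], [0.8, -0.05, -0.0005, 0, 0], [0.8, -0.09, -0.0005, 0, 0], [0.8, -0.12, -0.0005, 0, 0], [0.8, -0.12, -0.0005, 0, 0]], newtons=20)

```text
time_s: 17.48
tool_pos: [0.506, 0.252, 0.2648]
tool_rot: [24.1, 89.7, 19.1]
force: [-0.0, 0.2, -0.5]
grip_width: 0.078
```

```bash
python3 st.py; python3 - <<'E'
from h import *
print(tool()[2]['qpos'].round(1))
# keeper angle from top+scene red tip
for n in("scene","top"):
    p,d=read_camera(n);m=camera_model(n);C=cloud(d,m);hsv=cv2.cvtColor(p,cv2.COLOR_RGB2HSV).astype(int);L=(C-O)@N
    k=(d>0)&((hsv[...,0]<8)|(hsv[...,0]>172))&(hsv[...,1]>150)&(abs(L[...,0]+.081)<.03)&(L[...,2]>.05);q=L[k]
    if len(q): c=np.median(q,0);print(n,len(q),c.round(3),'t',np.arctan2(c[2]-.0265,-(c[1]-.078)).round(3))
for t in(1.57,1.65,1.75,1.85,1.95): print(t,nest(-.081,.078-.158*np.cos(t),.0265+.158*np.sin(t)).round(3))
E
```

```text
rel home (nest) [0.0664 0.001  0.0999] F nest [-0.4 -0.  -0.3] [-0.05 -0.09 -0.02] 0.078 17.475
nut -1 303 x [-0.1202 -0.0904] top z lo/hi end [np.float64(0.0263), np.float64(0.0262), np.float64(0.0261), None]
nut 1 303 x [-0.1208 -0.0904] top z lo/hi end [np.float64(0.0264), np.float64(0.0266), np.float64(0.0265), None]
leg -1 359 tilt off -0.1 z@-90 0.018 z@0 (19 ideal) 0.0179 y -0.0449
leg 1 334 tilt off -0.24 z@-90 0.0182 z@0 (19 ideal) 0.0178 y 0.0447
[ 24.2  16.  -62.9  92.3  14.5  80.5 -45.1]
scene 145 [-0.074  0.11   0.186] t 1.77
1.57 [0.596 0.397 0.212]
1.65 [0.608 0.395 0.211]
1.75 [0.624 0.393 0.209]
1.85 [0.639 0.39  0.206]
1.95 [0.654 0.385 0.202]
```

View pics/last.png

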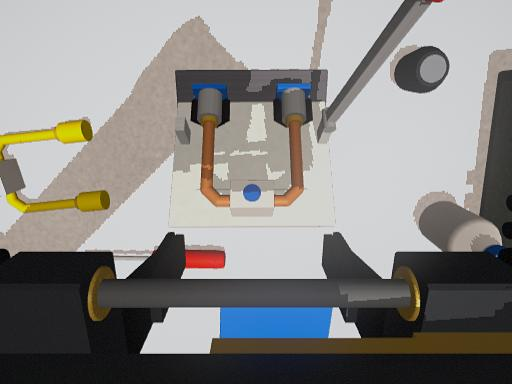

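The tube is seated, nuts at (208,105) and (294,105) against the stops and block at (252,198), with the keeper still open. Next I plan the keeper push with closed fingers.

```bash
cat > kp.py <<'E'
from h import *
import sys
def tcp(t,r,xf=-.083,off=.005):
    t=np.radians(t); y=.078-r*np.cos(t)+off*np.sin(t); z=.0265+r*np.sin(t)+off*np.cos(t)
    return nest(xf,y,z)+.015*N[:,1]+[0,0,.019]+np.array([0,0,.0034])*max(0,np.cos(t))
A,t,o=tool(); print(t.round(4))
f=lambda P:(A.T@(P-t)).round(4)
print('appr',f(nest(-.085,.145,.16)+.015*N[:,1]+[0,0,.019]),(nest(-.085,.145,.16)+.015*N[:,1]+[0,0,.019]).round(3))
for a in (100,90,80,70,60,50,40,30,20,15,10,5,2,0,-2): print(a,f(tcp(a,.135)),tcp(a,.135).round(3))
E
python3 kp.py
```

```text
[0.5045 0.2504 0.2609]
appr [0.0525 0.1429 0.1605] [0.677 0.379 0.208]
100 [0.0526 0.1405 0.1218] [0.638 0.38  0.208]
90 [0.0502 0.1422 0.0985] [0.615 0.384 0.211]
80 [0.0506 0.1415 0.075 ] [0.591 0.385 0.21 ]
70 [0.0544 0.1385 0.052 ] [0.568 0.384 0.206]
60 [0.0613 0.1333 0.0303] [0.546 0.381 0.199]
50 [0.0713 0.126  0.0105] [0.526 0.375 0.189]
40 [ 0.0841  0.1168 -0.0067] [0.508 0.367 0.177]
30 [ 0.0991  0.1061 -0.0209] [0.493 0.358 0.162]
20 [ 0.1161  0.0941 -0.0317] [0.481 0.347 0.145]
15 [ 0.1251  0.0877 -0.0356] [0.476 0.341 0.136]
10 [ 0.1344  0.0812 -0.0386] [0.473 0.335 0.127]
5 [ 0.1439  0.0745 -0.0405] [0.47  0.328 0.117]
2 [ 0.1496  0.0705 -0.0412] [0.469 0.324 0.111]
0 [ 0.1535  0.0678 -0.0415] [0.469 0.321 0.107]
-2 [ 0.1573  0.0651 -0.0416] [0.469 0.319 0.104]
```

Emit:
step_arm(deltas=[[-1, -0.04, 0, 0, 0], [-1, -0.04, 0, 0.06, 0], [-1, -0.04, 0.03, 0.11, 0], [-1, -0.04, 0.07, 0.16, 0], [-1, -0.04, 0.11, 0.165, 0], [-1, -0.04, 0.143, 0.165, 0], [-1, -0.04, 0.143, 0.165, 0], [-1, 0, 0.143, 0.165, 0], [-1, 0.03, 0.143, 0.163, 0], [-1, 0.0525, 0.143, 0.16, 0], [-1, 0.0525, 0.143, 0.16, 0]])

```text
time_s: 19.0
tool_pos: [0.6761, 0.3769, 0.206]
tool_rot: [-127.2, 89.7, -132.2]
force: [0.6, -0.2, 0.1]
grip_width: 0.0005
```

```bash
python3 kp.py; python3 - <<'E'
from h import *
o=tool()[2];print(o['qpos'].round(1),o['grip_width'],o['force'].round(1))
p,d=read_camera("scene");cv2.imwrite("pics/s2.png",cv2.resize(p[90:330,230:512,::-1],(700,596)))
E
```

```text
[0.6761 0.3769 0.206 ]
appr [-0.0022  0.0021  0.0004] [0.677 0.379 0.208]
100 [-0.002  -0.0004 -0.0383] [0.638 0.38  0.208]
90 [-0.0044  0.0013 -0.0616] [0.615 0.384 0.211]
80 [-0.0039  0.0006 -0.0852] [0.591 0.385 0.21 ]
70 [-1.000e-04 -2.400e-03 -1.081e-01] [0.568 0.384 0.206]
60 [ 0.007  -0.0076 -0.1298] [0.546 0.381 0.199]
50 [ 0.0171 -0.0149 -0.1495] [0.526 0.375 0.189]
40 [ 0.0299 -0.0241 -0.1667] [0.508 0.367 0.177]
30 [ 0.045  -0.0348 -0.1809] [0.493 0.358 0.162]
20 [ 0.062  -0.0467 -0.1916] [0.481 0.347 0.145]
15 [ 0.071  -0.053  -0.1955] [0.476 0.341 0.136]
10 [ 0.0804 -0.0595 -0.1984] [0.473 0.335 0.127]
5 [ 0.0899 -0.0662 -0.2004] [0.47  0.328 0.117]
2 [ 0.0957 -0.0702 -0.201 ] [0.469 0.324 0.111]
0 [ 0.0995 -0.0729 -0.2013] [0.469 0.321 0.107]
-2 [ 0.1034 -0.0755 -0.2014] [0.469 0.319 0.104]
[ -3.3  44.4 -52.6  62.2  33.8  87.9 -53. ] 0.00048001352543425595 [ 0.6 -0.2  0.1]
```

View pics/s2.png

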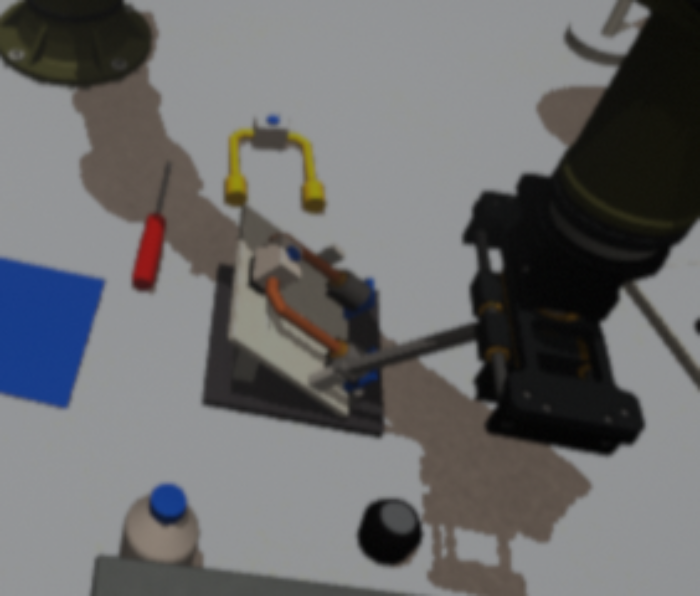

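The closed gripper stands on the outer side of the keeper, the seated tube is undisturbed. Now I sweep the first part.

Emit:
step_arm(deltas=[[-1, -0.002, 0, -0.02, 0], [-1, -0.002, 0, -0.038, 0], [-1, -0.004, 0.001, -0.062, 0], [-1, -0.004, 0.001, -0.085, 0], [-1, 0, -0.002, -0.108, 0], [-1, 0.007, -0.0075, -0.13, 0], [-1, 0.017, -0.015, -0.15, 0], [-1, 0.03, -0.024, -0.167, 0], [-1, 0.03, -0.024, -0.167, 0]])

```text
time_s: 20.18
tool_pos: [0.5078, 0.3695, 0.1799]
tool_rot: [-34.6, 89.9, -39.5]
force: [0.9, -0.1, -0.2]
grip_width: 0.0001
```

```bash
cat > ks.py <<'E'
from h import *
o=tool()[2];print(o['force'].round(1),o['time_s'])
for n in("scene","top","wrist"):
    m=camera_model(n);p,d=read_camera(n);C=cloud(d,m);hsv=cv2.cvtColor(p,cv2.COLOR_RGB2HSV).astype(int);L=(C-O)@N
    cv2.imwrite(f"pics/k_{n}.png",p[:,:,::-1])
    k=(d>0)&((hsv[...,0]<8)|(hsv[...,0]>172))&(hsv[...,1]>150)&(abs(L[...,0]+.081)<.03)&(L[...,2]>.01)&(L[...,1]<.2)&(L[...,1]>-.12);q=L[k]
    if len(q)>5: c=np.median(q,0);print(n,len(q),c.round(3),'t deg',np.degrees(np.arctan2(c[2]-.0265,-(c[1]-.078))).round(1))
    q=L[(d>0)&(abs(L[...,0]+.081)<.004)&(abs(L[...,2]-.0315)<.012)&(L[...,1]<.06)&(L[...,1]>-.065)&(abs(abs(L[...,1])-.045)>.02)]
    if len(q)>5: f=np.polyfit(q[:,1],q[:,2],1);print(' bar top',len(q),np.median(q[:,2]).round(4),'angle',-np.degrees(f[0]).round(1))
E
python3 ks.py; python3 kp.py | tail -8
```

```text
[ 0.9 -0.1 -0.2] 20.175
wrist 1282 [-0.085 -0.039  0.14 ] t deg 44.2
30 [ 0.0185 -0.0138 -0.0158] [0.493 0.358 0.162]
20 [ 0.0354 -0.0258 -0.0265] [0.481 0.347 0.145]
15 [ 0.0444 -0.0322 -0.0305] [0.476 0.341 0.136]
10 [ 0.0537 -0.0388 -0.0335] [0.473 0.335 0.127]
5 [ 0.0631 -0.0454 -0.0355] [0.47  0.328 0.117]
2 [ 0.0689 -0.0495 -0.0362] [0.469 0.324 0.111]
0 [ 0.0727 -0.0522 -0.0365] [0.469 0.321 0.107]
-2 [ 0.0766 -0.0549 -0.0366] [0.469 0.319 0.104]
```

Emit:
step_arm(deltas=[[-1, 0.009, -0.007, -0.008, 0], [-1, 0.0185, -0.014, -0.016, 0], [-1, 0.027, -0.02, -0.0215, 0], [-1, 0.0355, -0.026, -0.0265, 0], [-1, 0.0445, -0.032, -0.0305, 0], [-1, 0.0535, -0.039, -0.0335, 0], [-1, 0.063, -0.0455, -0.0355, 0], [-1, 0.063, -0.0455, -0.0355, 0]])

```text
time_s: 21.32
tool_pos: [0.4685, 0.3263, 0.1149]
tool_rot: [-124.6, 89.9, -129.5]
force: [0.2, 0.8, 0.3]
grip_width: 0.0006
```

```bash
python3 ks.py; python3 kp.py | tail -3
```

```text
[0.2 0.8 0.3] 21.325
scene 10 [-0.07  -0.073  0.035] t deg 3.3
 bar top 46 0.035 angle 4.1
 bar top 9 0.0336 angle 13.1
wrist 904 [-0.086 -0.08   0.043] t deg 6.1
 bar top 534 0.0361 angle 3.7
2 [ 0.0049 -0.0037  0.0007] [0.469 0.324 0.111]
0 [ 0.0088 -0.0064  0.0004] [0.469 0.321 0.107]
-2 [ 0.0126 -0.0091  0.0003] [0.469 0.319 0.104]
```

Nearly shut, at about 4°. I'll press the last bit.

Emit:
step_arm(deltas=[[-1, 0.004, -0.003, 0, 0], [-1, 0.007, -0.005, 0, 0], [-1, 0.009, -0.0065, 0, 0], [-1, 0.009, -0.0065, 0, 0]])

```text
time_s: 21.98
tool_pos: [0.4683, 0.3213, 0.1071]
tool_rot: [99.7, 90.0, 94.8]
force: [0.5, 0.3, 0.9]
grip_width: 0.001
```

```bash
python3 ks.py; python3 kp.py | tail -2
```

```text
[0.5 0.3 0.9] 21.975
scene 7 [-0.07  -0.075  0.024] t deg -1.0
 bar top 38 0.0295 angle -0.7
wrist 922 [-0.086 -0.08   0.032] t deg 2.2
 bar top 727 0.0308 angle -0.1
0 [-0.0004  0.0002  0.0006] [0.469 0.321 0.107]
-2 [ 0.0035 -0.0025  0.0005] [0.469 0.319 0.104]
```

Emit:
step_arm(deltas=[[-1, 0.0015, -0.001, 0, 0], [-1, 0.0025, -0.0015, 0, 0], [-1, 0.0025, -0.0015, 0, 0]])

```text
time_s: 22.5
tool_pos: [0.4683, 0.3213, 0.1063]
tool_rot: [57.3, 89.9, 52.4]
force: [-3.3, 0.8, 11.7]
grip_width: 0.0003
```

```bash
python3 ks.py
```

```text
[-3.3  0.8 11.7] 22.5
scene 6 [-0.07  -0.073  0.024] t deg -0.8
 bar top 38 0.0296 angle -0.1
wrist 897 [-0.087 -0.08   0.032] t deg 2.2
 bar top 653 0.0307 angle -0.2
```

The bar is on its end stop (11.7 N, no further motion). I'll retreat straight up and check.

Emit:
step_arm(deltas=[[-1, -0.02, 0, 0, 0], [-1, -0.06, 0, 0, 0], [-1, -0.11, 0, 0, 0], [-1, -0.16, -0.02, 0, 0], [-1, -0.18, -0.06, 0, 0], [-1, -0.18, -0.08, 0, 0], [-1, -0.18, -0.08, 0, 0]])

```text
time_s: 23.52
tool_pos: [0.4619, 0.2379, 0.2851]
tool_rot: [-52.4, 89.8, -57.5]
force: [0.9, 0.4, 1.3]
grip_width: 0.0001
```

```bash
python3 ks.py; python3 st.py
```

```text
[0.9 0.4 1.3] 23.525
scene 53 [-0.074 -0.077  0.031] t deg 1.6
 bar top 40 0.0295 angle 1.3
 bar top 11 0.0305 angle -10.1
wrist 564 [-0.077 -0.081  0.032] t deg 2.1
 bar top 321 0.0311 angle -0.0
rel home (nest) [ 0.0901 -0.0429  0.1075] F nest [0.5 0.2 0.2] [ 0.01 -0.11 -0.06] 0.0004 23.675
nut -1 405 x [-0.1204 -0.075 ] top z lo/hi end [np.float64(0.0262), np.float64(0.0262), np.float64(0.0262), np.float64(0.032)]
nut 1 410 x [-0.1203 -0.0752] top z lo/hi end [np.float64(0.0264), np.float64(0.0261), np.float64(0.0264), np.float64(0.0318)]
leg -1 270 tilt off 0.16 z@-90 0.0179 z@0 (19 ideal) 0.0182 y -0.0451
leg 1 281 tilt off 0.13 z@-90 0.0179 z@0 (19 ideal) 0.0181 y 0.0446
```

View pics/last.png

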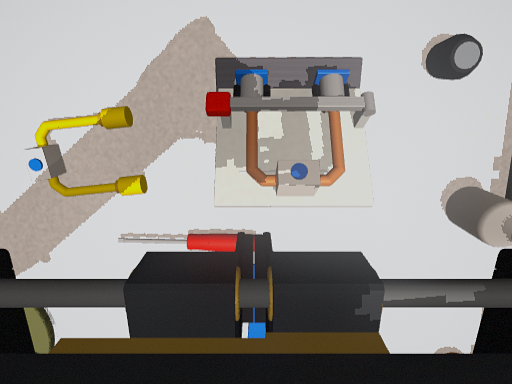

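The bar lies across both legs, from (218,103) to (366,103), just behind the nuts. The nuts are on the blue stops and the gripper is clear, so I'm handing in.

```bash
python3 -c "
from cell import env
print(env.sign_off())"
```

```text
the job is handed in; nothing more can be done
None
```

The copper tube is seated in the cradle with both nuts against the blue stops, and the keeper bar is shut behind them. I handed the job in at about 23.7 s, with the gripper clear of everything.

**How it was done:** the arm can only turn about the tool's own axis, so I gripped the block across its y faces rather than the suggested x faces. I let the tube pivot in a light grip, with its nuts over the pad, until it hung at 34.7°. Then I gripped it firmly, carried it over, laid it in the notches and pushed it home with about 11 N. After letting go, I swept the keeper shut with closed fingers until it met its end stop, at about 12 N.

**Last checks, after backing away:**
- **Nuts:** the end faces measured at x = -120.4 and -120.3 mm in the nest frame, where home is -120.
- **Tube tilt:** within 0.2° of the bed.
- **Keeper:** the wrist camera put the bar's top at 0.0° and 31.1 mm, where shut is 31.5 mm.

**Disagreements:**
- The red-tip estimate read 1.6° to 2.1°, but it measures the tip's top surface, which biases it upward.
- The top camera had only 11 pixels on the bar and gave a meaningless -10°.
- The tube read about 1 mm low in z both when seated and at the end, which is within the camera calibration.

I did not move the steel tube or the other things on the bench. I didn't measure them again at the end.

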